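# Find the full screw box by feel and slide it home to the fence

### The job

Three look-alike screw boxes stand on the joiner's bench: one is full, two are empty. Before sliding any, feel the weight by lifting the handle end of a box slightly (a centimetre or so, its far end staying on the bench); then gently slide the full one straight back along the bench until its far end sits flat against the clamped stop fence, and let go. Leave the empty boxes standing where they are, never pick a box right up, do not ram the fence, and leave the other things on the bench alone.

Things in the scene. Friction and masses are not known exactly. Their poses are not given: they have to be found in the camera images.
- box_1: One of three identical closed plywood boxes, 150 mm long (its x), 96 mm wide (its y), 60 mm high to the flat lid; origin at the centre of the underside, z up, x pointing away from the handle end, roughly away from the robot. It may be the full one: the full box weighs about 0.75 to 0.95 kg, each of the two empty ones about 0.2 to 0.3 kg, centre of mass near the middle; nothing outside shows it. Too wide to grip across. 
- box_1_handle (a point): Centre of this box's handle, a wooden block fixed on the lid near the end towards the robot: 40 mm long (box x), 16 mm thick (box y), 36 mm high, from 60 to 96 mm above the box's underside; the centre is 50 mm from the box centre towards the robot. Axes as the box.
- box_1_foot (a point): Middle of the lower edge of this box's far end (the end without the handle), 75 mm from the box centre; the box pivots about this edge when the handle end is lifted. Axes as the box.
- box_2: Second such box. It may be the full one: the full box weighs about 0.75 to 0.95 kg, each of the two empty ones about 0.2 to 0.3 kg, centre of mass near the middle; nothing outside shows it. Too wide to grip across. 
- box_2_handle (a point): Centre of this box's handle, a wooden block fixed on the lid near the end towards the robot: 40 mm long (box x), 16 mm thick (box y), 36 mm high, from 60 to 96 mm above the box's underside; the centre is 50 mm from the box centre towards the robot. Axes as the box.
- box_2_foot (a point): Middle of the lower edge of this box's far end (the end without the handle), 75 mm from the box centre; the box pivots about this edge when the handle end is lifted. Axes as the box.
- box_3: Third such box. It may be the full one: the full box weighs about 0.75 to 0.95 kg, each of the two empty ones about 0.2 to 0.3 kg, centre of mass near the middle; nothing outside shows it. Too wide to grip across. 
- box_3_handle (a point): Centre of this box's handle, a wooden block fixed on the lid near the end towards the robot: 40 mm long (box x), 16 mm thick (box y), 36 mm high, from 60 to 96 mm above the box's underside; the centre is 50 mm from the box centre towards the robot. Axes as the box.
- box_3_foot (a point): Middle of the lower edge of this box's far end (the end without the handle), 75 mm from the box centre; the box pivots about this edge when the handle end is lifted. Axes as the box.
- fence_face (a point): Middle of the front face of the stop fence, a straight wooden bar clamped rigidly on the flat bench top (z = 0) beyond the boxes: 800 mm long (its y), 30 mm thick, 45 mm high; the face looks towards the robot, x points into the bar; the point is 22.5 mm above the bench. Clamps at both ends. A push of over 15 N could shift it; sliding the full box takes about 3 to 6 N.
- spanner: Bystander: steel spanner, 150 mm, lying between boxes. Origin at its underside.
- driver: Bystander: screwdriver, 160 mm, lying between boxes. Origin at its underside.
- tape: Bystander: roll of paper tape, 90 mm across, 22 mm high. Origin at its underside.
- can: Bystander: spray can, 60 mm across, 170 mm high. Origin at its underside.
- glue: Bystander: glue bottle, 66 mm across, 160 mm high. Origin at its underside.
- calculator: Bystander: pocket calculator, 130 x 85 x 12 mm. Origin at its underside.
There are look-alikes about, which are no part of the job. What is shaped like the box_1 but yellow is not meant.

How it is judged:
By the outcome, as a careful person would: the job done as asked, in the order asked, and still so for the second after the job is handed in, with the robot touching nothing.
It also fails if it takes over 72 s, if anything falls off the work surface, if the arm or the gripper's body presses on something with over 40 N, if the wrist force passes 120 N, or if a joint passes its speed limit or range.

### The arm

A 6-joint arm with a two-finger parallel gripper is mounted at the origin on the work surface. World frame = base frame: x ahead of the robot, y to its left, z up, the work surface at z = 0. Lengths are in m, angles in rad, forces in N, time in s.
With the tool pointing down it reaches from about 0.35 to 0.775 m from the base axis. Payload 5.5 kg.
Tool frame: the origin (TCP) lies midway between the tips of the shut fingers; the grasp point (between the pads) lies 19 mm behind it; x points along the fingers, y is the direction in which the jaws open and shut, and the axes are right-handed (so a half turn about x gives the same grasp; the last joint's range is limited). The gripper opens to 85 mm and grips with 20 to 120 N. Pads are 22 mm wide; open, the fingers measure 114 mm over their backs; the gripper's body (76 mm by 85 mm) begins 54 mm behind the grasp point. The pads swing forward as they close: fully open they stand 13 mm farther back than shut.
Start: joints at [-1.378, 0.313, 0.046, 1.304, 0, 1.431], TCP at [0.188, -0.543, 0.231] pointing down, gripper open.
Joint ranges: [-2.76, 2.76], [-0.86, 1.69], [-1.03, 1.26], [-2.2, 2.34], [-1.47, 1.5], [-3.14, 3.14]. Speed limits (rad/s): [2.57, 2.57, 3.14, 3.14, 3.14, 3.14].

### API

Orientations are given as a unit quaternion [w, x, y, z].
In Python, from workcell import env, optics, order, models gives the robot as it stands. The module is installed in compiled form; this text tells all that it offers.
- The arm moves only by the tool servo_tool, never from a script. Its argument "moves" is a list of rows, each a list of 5 numbers: the shift along the tool's x, y, z in cm, then the turn about the tool's x in rad, then the closure, from -1 (fully open) to 1 (shut). A call has exactly 10 rows; each row shifts and turns the commanded pose from where the row before left it, along the tool's axes as they then stand; what a row does not reach is not made up. A row lasts 1/8 s, in which the tool goes at most 62.5 mm and 10.7 degrees, less where a joint would pass 70% of its speed; a pose out of reach is approached as far as the arm can. A call is refused whole if a number of a shift passes 6.25 or a number of a turn 0.188, either way. A call with a gripper value outside its range is refused whole. The fingers move at their own pace and stop on an object; "grip_force" is the grip in N (left out, the last holds). Time passes only in rows, so rows that do not move let the fingers close, or fill a call up. It gives the time, the measured TCP pose, the force and the opening at its end, in the units of the state.
- env.get_state(): the state, without advancing time (a new reading comes with each control period).
- optics.read_camera(name): name is "scene" or "top" or "wrist"; returns a dict with "pixels" (400x640x3 uint8, blue, green, red), "vertical_fov" (degrees; the focal length in pixels is half the picture's height over the tangent of half this angle, whatever the lens; pixels are square), "cx", "cy" (the principal point, pixels), "extrinsics" (4x4, takes a point from world to camera coordinates). Camera axes: x right, y up, looking along -z (the intrinsics and any distortion apply to the point x, -y, -z); pixel columns grow to the right and rows downward; lengths in m; the calibration is good to about 2 mm. The wrist camera is an equidistant fisheye: a pixel r from the principal point sees the ray r / f radians off the axis. A picture is of the moment at which its call begins. There is no depth.
- order.hand_in(): hands the job in, once; it reports no verdict.
Trained networks look in a picture, given as the dict that the camera call returned (one of the last four; its "shot" number tells which), for a name from the list of things; names that differ only in an ending like _2 or _b are one class to them, and where a whole thing is asked for, a point or a joint stands for the part that bears it (a point fixed in the world has none). Each returns a list of dicts, best first, with "conf" (0 to 1); they miss things now and then, are a little off and sometimes report something else, mostly with a low value. They report only what shows in the picture. A call takes as long as a camera call. They do not tell look-alikes from the thing itself.
- models.outline_of(name, picture): "pixels" (400x640 bool, what is visible of it) and "location" ([column, row] in pixels, amid what is visible of it).
- models.pinpoint(name, picture): "location" ([column, row] in pixels: a listed point, or the origin of a listed thing).
The state is a dict: "clock": time; "joint_pos": joint angles; "qvel": joint speeds; "tau": joint torques, N m; "tcp_pos": TCP position; "orientation": TCP orientation; "wrist_force": force on the tool from outside, world axes, zero at the start; "ft_torque": the same for the moment, N m; "finger_gap": finger opening in m.
Only numpy, scipy, OpenCV 4.12 (cv2) and the standard library are available. Lean on these libraries where they do the work, as an engineer would, in place of code of your own. Each camera call takes 0.05 s, during which the arm holds its last target.

## Working session

There is one attempt and no reset: what is moved stays moved. The work goes in short steps, Python scripts to look and compute and a tool call to move; the robot and the scene stay as the last step left them, time stands still between calls to the robot, and variables do not carry over. Pictures are saved under pics/ and viewed, and the job is handed in when it is done.

Besides the shell and the picture viewer there is one more tool, called in YAML: its name, and indented under it one key for each argument. servo_tool: Moves the arm, as the interface text tells. Its arguments: {"type":"object","properties":{"moves":{"type":"array"},"grip_force":{"type":"number"}},"required":["moves"]}

```bash
mkdir -p pics
cat > h.py <<'E'
import numpy as np, cv2
from workcell import env, optics, order, models
def f_of(p): return 200/np.tan(np.radians(p["vertical_fov"])/2)
def proj(p,X):
    X=np.atleast_2d(X); c=(p["extrinsics"]@np.c_[X,np.ones(len(X))].T).T[:,:3]
    f=f_of(p); return np.c_[p["cx"]+f*c[:,0]/-c[:,2], p["cy"]-f*c[:,1]/-c[:,2]]
def back(p,uv,z):
    f=f_of(p); d=np.array([(uv[0]-p["cx"])/f,-(uv[1]-p["cy"])/f,-1.])
    E=p["extrinsics"]; R=E[:3,:3]; o=-R.T@E[:3,3]; d=R.T@d
    return o+d*(z-o[2])/d[2]
E
python3 - <<'E'
from h import *
for n in ["scene","top"]:
    p=optics.read_camera(n); cv2.imwrite(f"pics/{n}0.png",p["pixels"])
    print(n,p["vertical_fov"],p["cx"],p["cy"],p.keys())
    E=p["extrinsics"]; print(-E[:3,:3].T@E[:3,3])
    for k,z in [("box_1_handle",.078),("box_1_foot",0),("box_1",0),("fence_face",.0225)]:
        for r in models.pinpoint(k,p): print(k,round(r["conf"],2),np.round(r["location"],1),np.round(back(p,r["location"],z),3))
s=env.get_state(); print(s)
E
```

```text
scene 42.973355286096854 328.08502442472053 198.26814945432733 dict_keys(['pixels', 'vertical_fov', 'cx', 'cy', 'extrinsics', 'shot'])
[1.37729791 0.89443575 0.9519413 ]
box_1_handle 0.94 [278.5 166.9] [ 0.463 -0.237  0.078]
box_1_handle 0.73 [310.7 145. ] [ 0.287 -0.264  0.078]
box_1_handle 0.64 [405.5 192.5] [0.305 0.165 0.078]
box_1_foot 0.91 [339.2 170.9] [ 0.256 -0.156  0.   ]
box_1_foot 0.81 [442.4 216.7] [0.241 0.265 0.   ]
box_1_foot 0.72 [253.1 202.6] [ 0.586 -0.233  0.   ]
box_1 0.88 [321.2 161.9] [ 0.254 -0.247  0.   ]
box_1 0.86 [327.5 219.1] [ 0.488  0.009 -0.   ]
box_1 0.86 [420.2 215.3] [0.281 0.21  0.   ]
box_1 0.84 [268.4 191.7] [ 0.511 -0.244  0.   ]
fence_face 0.86 [276.2 234.5] [ 0.663 -0.03   0.022]
fence_face 0.5 [353.1 233.3] [0.508 0.133 0.022]
top 42.40751893043198 318.38403555669447 206.64717514287062 dict_keys(['pixels', 'vertical_fov', 'cx', 'cy', 'extrinsics', 'shot'])
[ 0.39492572 -0.02315635  1.4434758 ]
box_1_handle 0.92 [417.7 224.5] [ 0.447 -0.255  0.078]
box_1_handle 0.81 [429.9 292.8] [ 0.27  -0.287  0.078]
box_1_handle 0.75 [258.2 275.9] [0.304 0.
[... 514 characters left out ...]
[320.6 226.3] [0.44  0.002 0.022]
{'clock': 0.5, 'joint_pos': array([-1.37762870e+00,  3.13256152e-01,  4.60856303e-02,  1.30359121e+00,
        3.33076984e-05,  1.43114965e+00]), 'qvel': array([-0.00064011, -0.00084188, -0.00133487,  0.00122553, -0.00150062,
        0.0007311 ]), 'tau': array([-1.63098270e-03, -4.79993141e+01,  2.98538107e+01,  1.83104159e-03,
       -2.25779550e-04,  6.19937850e-06]), 'tcp_pos': array([ 0.18783751, -0.54349491,  0.23128532]), 'orientation': array([ 0.11713723,  0.69735108,  0.1171134 , -0.69732689]), 'wrist_force': array([-0.78669034, -0.73990094, -0.00474833]), 'ft_torque': array([-0.00113933, -0.00296658, -0.03807384]), 'finger_gap': 0.08581819225795073}
```

View pics/scene0.png

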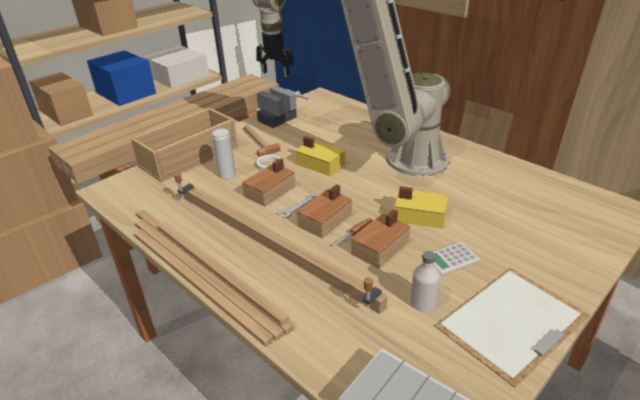

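View pics/top0.png

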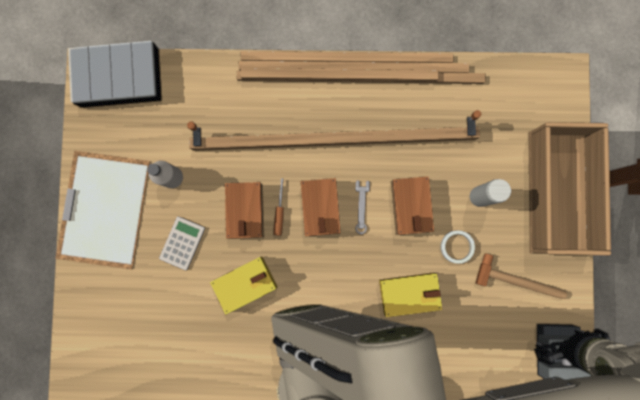

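Targets: wooden boxes at top px (243,210), (320,208), (412,206). The yellow boxes at (243,286) and (410,294) are look-alikes, so I'm excluding them. Next I'll measure poses by fitting the box model to the outlines in both views.

```bash
cat > fit.py <<'E'
from h import *
from scipy.optimize import minimize
def boxpts(x,y,a):
    c,s=np.cos(a),np.sin(a); R=np.array([[c,-s],[s,c]])
    def blk(x0,x1,w,z0,z1): return np.array([[*(R@[u,v]+[x,y]),z] for u in(x0,x1) for v in(-w,w) for z in(z0,z1)])
    return blk(-.075,.075,.048,0,.06), blk(-.07,-.03,.008,.06,.096)
def sil(p,q,S=4):
    m=np.zeros((400*S,640*S),np.uint8)
    for b in boxpts(*q):
        h=cv2.convexHull((proj(p,b)*S+S/2-.5).astype(np.float32)).astype(np.int32); cv2.fillConvexPoly(m,h,255)
    return cv2.resize(m,(640,400),interpolation=cv2.INTER_AREA)/255.
def fit(ps,masks,q0):
    def cost(q): return sum(np.abs(sil(p,q)-m).sum()/m.sum() for p,m in zip(ps,masks))
    r=minimize(cost,q0,method="Nelder-Mead",options=dict(initial_simplex=np.array(q0)+np.array([[0,0,0],[.008,0,0],[0,.008,0],[0,0,.08]]),xatol=2e-4,fatol=1e-4)); return r.x,r.fun
E
cat > m.py <<'E'
from fit import *
T=optics.read_camera("top"); S=optics.read_camera("scene")
q0s=[(.482,.212,0),(.493,.009,0),(.503,-.247,0)]
ot=models.outline_of("box_1",T); os_=models.outline_of("box_1",S)
def near(o,p,q):
    c=proj(p,[[q[0],q[1],.04]])[0]
    return min(o,key=lambda r:np.linalg.norm(np.array(r["location"])-c))
V=T["pixels"].copy(); V2=S["pixels"].copy()
for q0 in q0s:
    mt=near(ot,T,q0); ms=near(os_,S,q0)
    print(mt["location"],ms["location"])
    mt,ms=mt["pixels"].astype(float),ms["pixels"].astype(float)
    for nm,a,b in [("T",[T],[mt]),("S",[S],[ms]),("both",[T,S],[mt,ms])]:
        q,f=fit(a,b,q0); print(nm,np.round(q,4),round(f,3))
    for p,v in((T,V),(S,V2)):
        c,_=cv2.findContours((sil(p,q)>.5).astype(np.uint8),0,1); cv2.drawContours(v,c,-1,(0,255,0),1)
cv2.imwrite("pics/fitT.png",cv2.resize(V[120:270,170:500],None,fx=2.4,fy=2.4,interpolation=cv2.INTER_CUBIC))
cv2.imwrite("pics/fitS.png",cv2.resize(V2[140:280,200:440],None,fx=3,fy=3,interpolation=cv2.INTER_CUBIC))
cv2.imwrite("pics/fence.png",cv2.resize(T["pixels"][120:165,180:500],None,fx=2.5,fy=2.5,interpolation=cv2.INTER_CUBIC))
for p in(T,S):
    for r in models.pinpoint("fence_face",p)[:1]: print(back(p,r["location"],.0225))
    for r in models.outline_of("fence_face",p)[:1]:
        m=r["pixels"]; ys,xs=np.nonzero(m); print(r["conf"],xs.min(),xs.max(),ys.min(),ys.max())
        np.save("fm%d.npy"%(p is S),m)
for k in("spanner","driver"):
    for r in models.outline_of(k,T)[:2]: 
        ys,xs=np.nonzero(r["pixels"]); print(k,r["conf"],[np.round(back(T,(a,b),0.01),3) for a,b in((xs.min(),ys.min()),(xs.max(),ys.max()))])
E
python3 m.py
```

```text
[318.8, 204.7] [383.2, 238.6]
T [ 0.4772  0.2118 -0.0114] 2.076
S [0.4833 0.2167 0.0786] 0.052
both [0.4834 0.2162 0.0735] 2.132
[318.8, 204.7] [325.5, 208.6]
T [0.4921 0.0041 0.0935] 0.027
S [0.4979 0.0074 0.0895] 0.037
both [0.4932 0.0047 0.1138] 0.107
[413.8, 204.6] [269.1, 184.2]
T [ 0.5004 -0.246   0.0915] 0.029
S [ 0.5062 -0.2399  0.1814] 0.114
both [ 0.501  -0.2455  0.1083] 0.176
[ 0.67304945 -0.03364571  0.0225    ]
0.59 187 480 110 150
[ 0.67329617 -0.02157356  0.0225    ]
spanner 0.74 [array([ 0.568, -0.094,  0.01 ]), array([ 0.443, -0.132,  0.01 ])]
driver 0.57 [array([0.57 , 0.139, 0.01 ]), array([0.414, 0.104, 0.01 ])]
driver 0.21 [array([0.574, 0.06 , 0.01 ]), array([ 0.417, -0.052,  0.01 ])]
```

View pics/fitT.png

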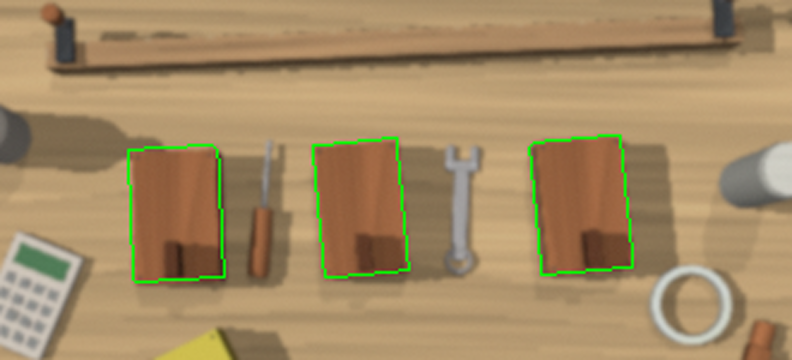

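View pics/fitS.png

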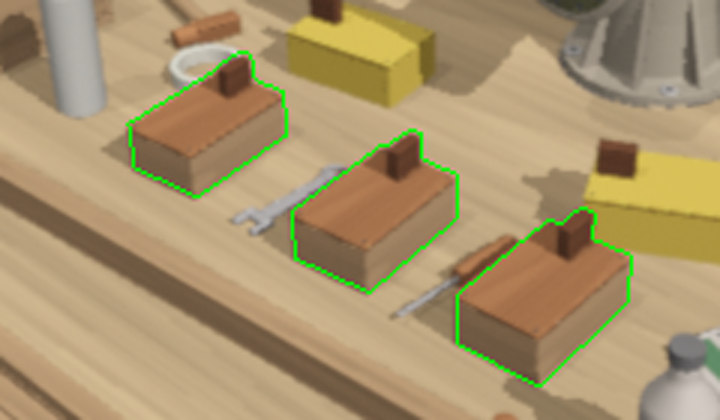

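View pics/fence.png

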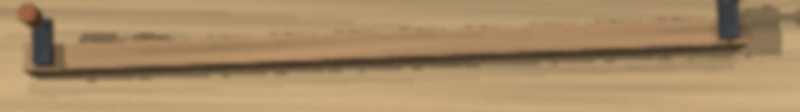

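```bash
cat > m2.py <<'E'
from fit import *
T=optics.read_camera("top"); S=optics.read_camera("scene")
# box1: colour mask in top from neighbourhood of box 2 colour
hsv=cv2.cvtColor(T["pixels"],cv2.COLOR_BGR2HSV)
m=((hsv[...,0]<13)&(hsv[...,1]>110)).astype(np.uint8)
m=cv2.morphologyEx(m,cv2.MORPH_OPEN,np.ones((3,3)))
n,l,st,c=cv2.connectedComponentsWithStats(m)
for i in range(1,n):
    if 600<st[i,4]<4000 and 150<c[i][1]<260:
        mm=(l==i).astype(np.uint8); mm=cv2.morphologyEx(mm,cv2.MORPH_CLOSE,np.ones((9,9)))
        cc=back(T,c[i],.05); q,f=fit([T],[mm.astype(float)],(cc[0],cc[1],.06)); print(st[i],np.round(c[i],1),np.round(q,4),round(f,3))
# fence front lower/upper edges by gradient per column
g=cv2.cvtColor(T["pixels"],cv2.COLOR_BGR2GRAY).astype(float)
g=cv2.GaussianBlur(g,(0,0),.8); dy=np.gradient(g,axis=0)
U,L=[],[]
for u in range(205,465):
    pr=148.8-(u-192)*.038; r=np.arange(int(pr)-6,int(pr)+7); d=dy[r,u]
    U.append((u,r[d.argmin()])); L.append((u,r[d.argmax()]))
for nm,A,z in(("upper",U,.045),("lower",L,0)):
    A=np.array(A,float); vx,vy,x0,y0=cv2.fitLine(A.astype(np.float32),cv2.DIST_HUBER,0,.01,.01).ravel()
    P=[back(T,(u,y0+(u-x0)*vy/vx),z) for u in(205,335,465)]
    print(nm,np.round(P,4).tolist(),"yaw",np.arctan2(-(P[0]-P[2])[0],(P[0]-P[2])[1]))
E
python3 m2.py
cat > pl.py <<'E'
from h import *
S=optics.read_camera("scene")
V=S["pixels"].copy()
for x0 in (.655,.66,.665,.67):
  a,b=proj(S,[[x0-.038*(-.35+.03),-.35,0],[x0-.038*(.3+.03),.3,0]])
  cv2.line(V,tuple(int(t) for t in a),tuple(int(t) for t in b),(0,int(255*(x0-.65)/.02),255),1)
cv2.imwrite("pics/plS.png",cv2.resize(V[170:320,160:400],None,fx=3.2,fy=3.2,interpolation=cv2.INTER_CUBIC))
E
python3 pl.py
```

```text
[ 393  178   40   56 1870] [412.8 205.2] [ 0.5004 -0.2461  0.0606] 0.159
[ 302  180   38   55 1818] [320.  207.1] [0.4922 0.0045 0.0929] 0.101
[ 226  183   36   55 1838] [243.1 209.7] [0.4822 0.2145 0.0768] 0.162
upper [[0.6507, 0.3246, 0.045], [0.6698, -0.0332, 0.045], [0.6888, -0.3875, 0.045]] yaw 0.05334365289868083
lower [[0.6463, 0.3353, -0.0], [0.6665, -0.0337, 0.0], [0.6865, -0.3992, 0.0]] yaw 0.05474664479574197
```

View pics/plS.png

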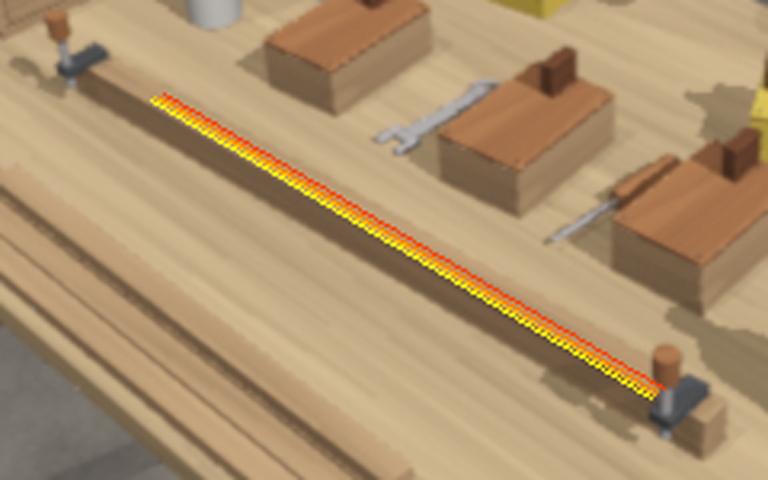

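```bash
cat > go.py <<'E'
from h import *
from scipy.spatial.transform import Rotation as Ro
import sys
def st():
    s=env.get_state(); q=s["orientation"]; return s,Ro.from_quat([q[1],q[2],q[3],q[0]]).as_matrix()
def delta(tgt,yaw=None):
    s,R=st(); d=R.T@(np.array(tgt)-s["tcp_pos"])*100; print("t",round(s["clock"],2),"tcp",np.round(s["tcp_pos"],4),"shift now cm",np.round(d,2))
    if yaw is not None:
        # tool y along +-box y
        a=np.arctan2(R[1,1],R[0,1]); t=yaw+np.pi/2
        e=[(t+k*np.pi-a+np.pi)%(2*np.pi)-np.pi for k in(0,1)]
        e=min(e,key=abs); # world z turn e ; tool x down => turn = -e
        turn=-e if R[2,0]<0 else e
        R2=R@Ro.from_rotvec([turn,0,0]).as_matrix(); print("turn",round(turn,4),"j6",s["joint_pos"][5],"shift after turn",np.round(R2.T@(np.array(tgt)-s["tcp_pos"])*100,2))
    print("R",np.round(R,3).tolist(),"F",np.round(s["wrist_force"],2),"gap",round(s["finger_gap"],4))
if __name__=="__main__":
    a=[float(v) for v in sys.argv[1:]]; delta(a[:3],a[3] if len(a)>3 else None)
E
python3 - <<'E'
import numpy as np
for n,x,y,a in [(3,.5025,-.244,.09),(2,.4945,.0055,.091),(1,.4825,.2145,.077)]: print(n,np.round([x-.05*np.cos(a),y-.05*np.sin(a)],4))
E
python3 go.py .4527 -.2485 .16 .09
```

```text
3 [ 0.4527 -0.2485]
2 [0.4447 0.001 ]
1 [0.4326 0.2107]
t 1.15 tcp [ 0.1878 -0.5435  0.2313] shift now cm [  7.13 -19.23 -34.67]
turn 0.2428 j6 1.4312271259998812 shift after turn [  7.13 -27.   -29.03]
R [[-0.0, 0.327, -0.945], [-0.0, -0.945, -0.327], [-1.0, 0.0, 0.0]] F [ 0.05  0.72 -0.71] gap 0.0854
```

servo_tool:
  moves:
    - [0, 0, 0, 0.121, -1]
    - [0, 0, 0, 0.121, -1]
    - [0, -3.3, -3.5, 0, -1]
    - [0, -3.3, -3.5, 0, -1]
    - [0, -3.4, -3.6, 0, -0.2]
    - [0, -3.4, -3.6, 0, -0.2]
    - [1, -3.4, -3.7, 0, -0.2]
    - [1.5, -3.4, -3.7, 0, -0.2]
    - [1.5, -3.4, -3.7, 0, -0.2]
    - [1.5, -3.4, -3.7, 0, -0.2]

```text
clock: 2.4
tcp_pos: [0.4533, -0.2471, 0.1761]
orientation: [0.032, 0.707, 0.032, -0.706]
wrist_force: [0.6, -0.4, 0.3]
finger_gap: 0.0514
```

```bash
cat > wr.py <<'E'
import sys
from go import *
W=optics.read_camera("wrist"); cv2.imwrite(f"pics/{sys.argv[1]}.png",W["pixels"])
f=f_of(W); E=W["extrinsics"]; R=E[:3,:3]; o=-R.T@E[:3,3]
def wback(uv,z):
    a=np.array([uv[0]-W["cx"],uv[1]-W["cy"]]); r=np.hypot(*a); th=r/f
    d=np.array([np.sin(th)*a[0]/r,-np.sin(th)*a[1]/r,-np.cos(th)]); d=R.T@d; return o+d*(z-o[2])/d[2]
for r in models.pinpoint("box_1_handle",W)[:3]: print("handle",round(r["conf"],2),np.round(r["location"],1),np.round(wback(r["location"],.078),4))
for r in models.pinpoint("box_1_foot",W)[:3]: print("foot",round(r["conf"],2),np.round(r["location"],1),np.round(wback(r["location"],0),4))
for r in models.outline_of("box_1_handle",W)[:0]: pass
E
python3 wr.py w1; python3 go.py .4527 -.2485 .068 .09
```

```text
handle 0.86 [343.  362.6] [ 0.2719 -0.2888  0.078 ]
handle 0.81 [322.6 205.5] [ 0.4532 -0.2489  0.078 ]
t 2.6 tcp [ 0.4523 -0.2475  0.1761] shift now cm [10.81  0.1  -0.04]
turn 0.0033 j6 2.3921878270780694 shift after turn [10.81  0.1  -0.04]
R [[-0.001, 0.093, -0.996], [0.0, -0.996, -0.093], [-1.0, -0.0, 0.001]] F [-0.06 -0.81  0.3 ] gap 0.051
```

View pics/w1.png

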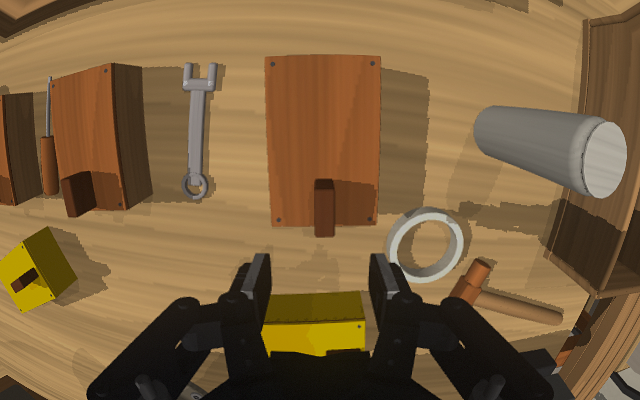

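servo_tool:
  moves:
    - [1.5, 0.1, 0, 0, -0.2]
    - [1.5, 0, 0, 0, -0.2]
    - [1.5, 0, 0, 0, -0.2]
    - [1.5, 0, 0, 0, -0.2]
    - [1.4, 0, 0, 0, -0.2]
    - [1.2, 0, 0, 0, -0.2]
    - [1.0, 0, 0, 0, -0.2]
    - [0.7, 0, 0, 0, -0.2]
    - [0.5, 0, 0, 0, 1]
    - [0, 0, 0, 0, 1]
  grip_force: 30

```text
clock: 3.85
tcp_pos: [0.4522, -0.2494, 0.0681]
orientation: [-0.032, -0.706, -0.032, 0.706]
wrist_force: [-1.6, -0.1, 7.9]
finger_gap: 0.0159
```

servo_tool:
  moves:
    - [0, 0, 0, 0, 1]
    - [0, 0, 0, 0, 1]
    - [0, 0, 0, 0, 1]
    - [0, 0, 0, 0, 1]
    - [0, 0, 0, 0, 1]
    - [0, 0, 0, 0, 1]
    - [0, 0, 0, 0, 1]
    - [0, 0, 0, 0, 1]
    - [0, 0, 0, 0, 1]
    - [0, 0, 0, 0, 1]

```text
clock: 5.1
tcp_pos: [0.4523, -0.2493, 0.0683]
orientation: [0.032, 0.706, 0.032, -0.706]
wrist_force: [-1.2, -0.5, -0.8]
finger_gap: 0.0156
```

```bash
python3 go.py .4527 -.2485 .068 .09
```

```text
t 5.1 tcp [ 0.4523 -0.2493  0.0683] shift now cm [ 0.03 -0.08 -0.05]
turn 0.0008 j6 2.39147927829095 shift after turn [ 0.03 -0.08 -0.05]
R [[0.0, 0.091, -0.996], [-0.0, -0.996, -0.091], [-1.0, 0.0, -0.0]] F [-1.21 -0.5  -0.79] gap 0.0156
```

servo_tool:
  moves:
    - [-0.14, 0, -0.1, 0, 1]
    - [-0.14, 0, -0.1, 0, 1]
    - [-0.14, 0, -0.1, 0, 1]
    - [-0.14, 0, -0.1, 0, 1]
    - [-0.14, 0, -0.1, 0, 1]
    - [-0.14, 0, -0.1, 0, 1]
    - [-0.14, 0, -0.1, 0, 1]
    - [0, 0, 0, 0, 1]
    - [0, 0, 0, 0, 1]
    - [0, 0, 0, 0, 1]

```text
clock: 6.35
tcp_pos: [0.4591, -0.2486, 0.078]
orientation: [-0.032, -0.706, -0.032, 0.706]
wrist_force: [0.4, -0.1, -2.9]
finger_gap: 0.0152
```

Run:
```python
from h import *
s0=[]
for i in range(6):
    p=optics.read_camera("scene"); s=env.get_state(); s0.append(s["wrist_force"])
print(np.round(s0,2).tolist(), np.mean(s0,0), s["tcp_pos"],s["ft_torque"],s["finger_gap"])
cv2.imwrite("pics/lift3.png",cv2.resize(p["pixels"][100:280,180:420],None,fx=3.2,fy=3.2,interpolation=cv2.INTER_CUBIC))
```

```text
[[0.12, 0.66, -1.93], [-0.06, -0.01, -3.05], [-0.92, 1.26, -2.37], [0.13, 0.54, -2.47], [-0.13, -0.42, -2.59], [-0.91, 0.37, -1.89]] [-0.2955937   0.39775743 -2.38475024] [ 0.45921701 -0.24870559  0.07809135] [0.00145892 0.07737481 0.03287205] 0.01570160783503597
```

View pics/lift3.png

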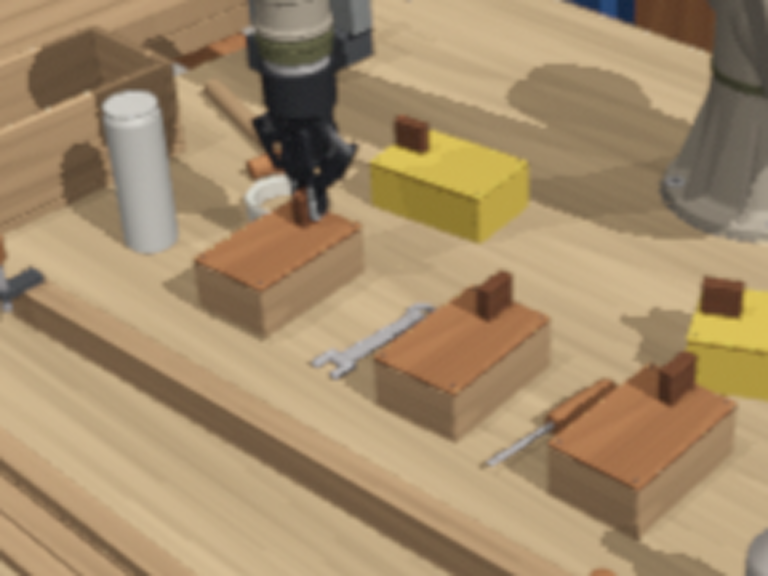

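Box 3 lifts at about 2.4 N, which points to empty (full would be 4.4–5.6 N). I'll lower it along the same arc and release.

servo_tool:
  moves:
    - [0.14, 0, 0.1, 0, 1]
    - [0.14, 0, 0.1, 0, 1]
    - [0.14, 0, 0.1, 0, 1]
    - [0.14, 0, 0.1, 0, 1]
    - [0.14, 0, 0.1, 0, 1]
    - [0.14, 0, 0.1, 0, 1]
    - [0.14, 0, 0.1, 0, 1]
    - [0, 0, 0, 0, 1]
    - [0, 0, 0, 0, -0.2]
    - [0, 0, 0, 0, -0.2]

```text
clock: 7.9
tcp_pos: [0.4526, -0.2496, 0.0686]
orientation: [0.032, 0.707, 0.032, -0.706]
wrist_force: [-0.2, -0.3, 0.3]
finger_gap: 0.0504
```

servo_tool:
  moves:
    - [0, 0, 0, 0, -0.2]
    - [0, 0, 0, 0, -0.2]
    - [-1, 0, 0, 0, -0.2]
    - [-2, 0, 0, 0, -0.2]
    - [-3, 0, 0, 0, -0.2]
    - [-4, 0, 0, 0, -0.2]
    - [0, -3, 0, 0, -0.2]
    - [0, -5, 0, 0, -0.2]
    - [0, -5, 0, 0, -0.2]
    - [0, -5, 0, 0, -0.2]

```text
clock: 9.15
tcp_pos: [0.4359, -0.0688, 0.1691]
orientation: [0.032, 0.707, 0.032, -0.706]
wrist_force: [1.2, 0.9, 0.0]
finger_gap: 0.0511
```

```bash
python3 wr.py w2; python3 go.py .4447 .001 .165 .091; python3 m2.py
```

```text
handle 0.86 [105.6 297.1] [0.3073 0.1635 0.078 ]
handle 0.71 [514.8 207.8] [ 0.4518 -0.2479  0.078 ]
t 9.35 tcp [ 0.4363 -0.0696  0.1691] shift now cm [ 0.4  -6.95 -1.49]
turn 0.0021 j6 2.708587579636605 shift after turn [ 0.4  -6.95 -1.48]
R [[0.001, 0.093, -0.996], [-0.001, -0.996, -0.093], [-1.0, 0.001, -0.001]] F [ 0.43 -0.44  0.13] gap 0.0513
[ 394  178   38   55 1872] [412.6 205.1] [ 0.5008 -0.2458  0.1155] 0.151
[ 302  180   34   55 1361] [316.5 203.1] [0.4918 0.0049 0.1332] 0.479
[ 226  183   36   55 1847] [243.2 210. ] [0.4782 0.2144 0.0521] 0.152
upper [[0.6507, 0.3246, 0.045], [0.6699, -0.0332, 0.045], [0.6888, -0.3875, 0.045]] yaw 0.05339634207673858
lower [[0.6462, 0.3353, 0.0], [0.6665, -0.0337, 0.0], [0.6865, -0.3992, 0.0]] yaw 0.05470794323472786
```

View pics/w2.png

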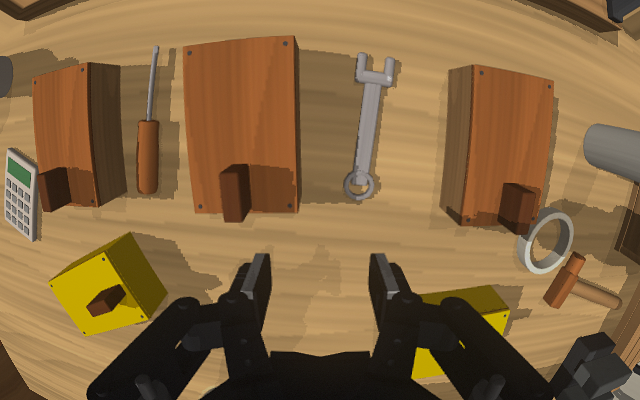

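servo_tool:
  moves:
    - [0, -2, -0.5, 0, -0.2]
    - [0, -3, -0.5, 0, -0.2]
    - [0, -1.95, -0.5, 0, -0.2]
    - [0, 0, 0, 0, -0.2]
    - [0, 0, 0, 0, -0.2]
    - [0, 0, 0, 0, -0.2]
    - [0, 0, 0, 0, -0.2]
    - [0, 0, 0, 0, -0.2]
    - [0, 0, 0, 0, -0.2]
    - [0, 0, 0, 0, -0.2]

```text
clock: 10.7
tcp_pos: [0.4446, 0.0005, 0.1683]
orientation: [0.032, 0.706, 0.032, -0.706]
wrist_force: [-0.1, -0.3, -0.1]
finger_gap: 0.0509
```

```bash
python3 wr.py w3; python3 go.py .4447 .001 .068 .091
```

```text
handle 0.92 [156.4 317.9] [0.3035 0.1652 0.078 ]
handle 0.84 [526.4 348.6] [ 0.276  -0.2824  0.078 ]
handle 0.74 [561.7 220.2] [ 0.4532 -0.2482  0.078 ]
foot 0.62 [534.   96.4] [ 0.5764 -0.2375  0.    ]
t 10.9 tcp [0.4446 0.0006 0.1683] shift now cm [ 1.003e+01 -4.000e-02 -1.000e-02]
turn -0.0001 j6 2.8710961807298907 shift after turn [ 1.003e+01 -4.000e-02 -1.000e-02]
R [[0.0, 0.091, -0.996], [-0.0, -0.996, -0.091], [-1.0, 0.0, -0.0]] F [-0.16 -0.57 -0.06] gap 0.0511
```

View pics/w3.png

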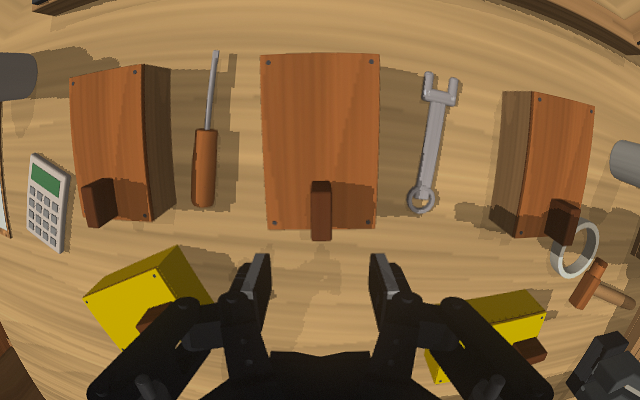

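servo_tool:
  moves:
    - [1.4, 0, 0, 0, -0.2]
    - [1.5, 0, 0, 0, -0.2]
    - [1.5, 0, 0, 0, -0.2]
    - [1.5, 0, 0, 0, -0.2]
    - [1.3, 0, 0, 0, -0.2]
    - [1.1, 0, 0, 0, -0.2]
    - [0.8, 0, 0, 0, -0.2]
    - [0.6, 0, 0, 0, -0.2]
    - [0.3, 0, 0, 0, 1]
    - [0, 0, 0, 0, 1]
  grip_force: 30

```text
clock: 12.15
tcp_pos: [0.4447, 0.0004, 0.0683]
orientation: [0.032, 0.706, 0.032, -0.706]
wrist_force: [-0.7, 0.9, 6.5]
finger_gap: 0.0157
```

servo_tool:
  moves:
    - [0, 0, 0, 0, 1]
    - [0, 0, 0, 0, 1]
    - [0, 0, 0, 0, 1]
    - [-0.2, 0, -0.14, 0, 1]
    - [-0.2, 0, -0.14, 0, 1]
    - [-0.2, 0, -0.14, 0, 1]
    - [-0.2, 0, -0.14, 0, 1]
    - [-0.2, 0, -0.14, 0, 1]
    - [0, 0, 0, 0, 1]
    - [0, 0, 0, 0, 1]

```text
clock: 13.4
tcp_pos: [0.4518, 0.0011, 0.0784]
orientation: [0.032, 0.707, 0.032, -0.706]
wrist_force: [0.6, 0.5, -7.1]
finger_gap: 0.0153
```

```bash
cat > feel.py <<'E'
from h import *
s0=[]
for i in range(8):
    p=optics.read_camera("scene"); s=env.get_state(); s0.append(s["wrist_force"])
print(np.mean(s0,0), np.std(s0,0), s["tcp_pos"],s["finger_gap"])
E
python3 feel.py
```

```text
[ 0.46828256 -0.29899607 -7.70705089] [0.35530409 0.36554791 0.30925445] [0.45163468 0.00110648 0.07831785] 0.015493056924098
```

Run:
```python
from h import *
p=optics.read_camera("scene"); s=env.get_state(); print(s["ft_torque"],s["wrist_force"])
cv2.imwrite("pics/lift2.png",cv2.resize(p["pixels"][170:250,280:370],None,fx=7,fy=7,interpolation=cv2.INTER_CUBIC))
o=cv2.imread("pics/scene0.png")
cv2.imwrite("pics/lift2b.png",cv2.resize(o[170:250,280:370],None,fx=7,fy=7,interpolation=cv2.INTER_CUBIC))
```

```text
[-0.01922126  0.13892107  0.02361717] [ 0.45840444 -0.05381347 -6.434558  ]
```

View pics/lift2.png

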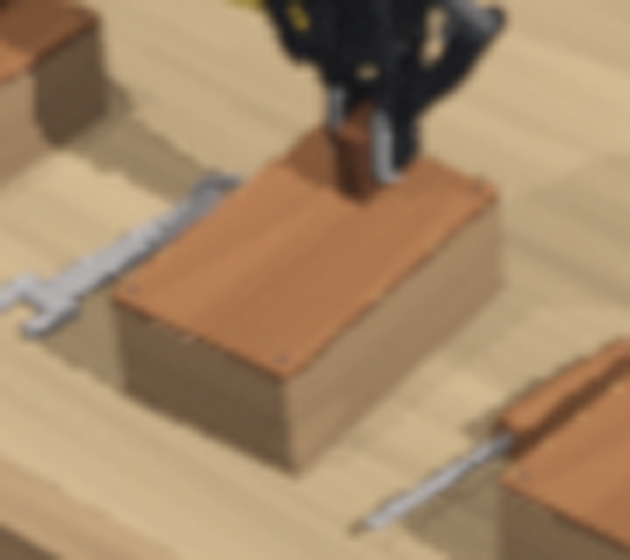

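View pics/lift2b.png

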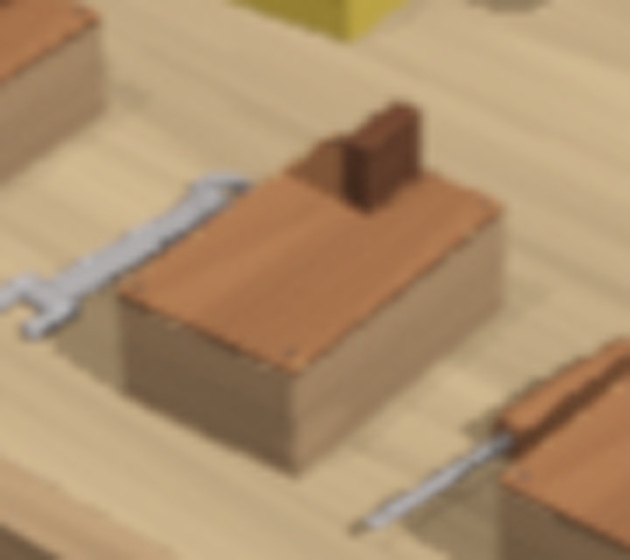

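Box 2's far lower corner hasn't moved and its near end is raised, so it is pivoting as asked. It feels like about 7.7 N against 2.4 N for box 3, so box 2 is the full one. I'll lower it, then slide.

servo_tool:
  moves:
    - [0.2, 0, 0.14, 0, 1]
    - [0.2, 0, 0.14, 0, 1]
    - [0.2, 0, 0.14, 0, 1]
    - [0.2, 0, 0.14, 0, 1]
    - [0.2, 0, 0.14, 0, 1]
    - [0, 0, 0, 0, 1]
    - [0, 0, 0, 0, -0.5]
    - [0, 0, 0, 0, -0.5]
    - [0, 0, 0, 0, -0.5]
    - [0, 0, 0, 0, -0.5]

```text
clock: 15.1
tcp_pos: [0.4448, 0.0005, 0.0683]
orientation: [0.032, 0.706, 0.032, -0.706]
wrist_force: [0.3, -1.2, -0.1]
finger_gap: 0.0638
```

servo_tool:
  moves:
    - [0, 0, 0, 0, 1]
    - [0, 0, 0, 0, 1]
    - [0, 0, 0, 0, 1]
    - [0, 0, 0, 0, 1]
    - [0, 0, 0, 0, 1]
    - [0, 0, 0, 0, 1]
    - [0, 0, 0, 0, 1]
    - [0, 0, 0, 0, 1]
    - [0, 0, 0, 0, 1]
    - [0, 0, 0, 0, 1]

```text
clock: 16.35
tcp_pos: [0.4446, 0.0005, 0.0683]
orientation: [0.032, 0.706, 0.032, -0.706]
wrist_force: [-1.0, 0.2, 1.9]
finger_gap: 0.0154
```

```bash
python3 wr.py w4; python3 feel.py
```

```text
handle 0.9 [113.4 384. ] [0.3047 0.165  0.078 ]
handle 0.83 [626.6 266.2] [ 0.4515 -0.2441  0.078 ]
foot 0.75 [595.6 101.7] [ 0.5757 -0.2387  0.    ]
foot 0.29 [615.8 277. ] [ 0.3934 -0.3743  0.    ]
[-1.00089975 -1.14643245  3.79960707] [0.71150189 0.44002786 0.72888811] [0.44463506 0.00046511 0.06835068] 0.015198177886091506
```

View pics/w4.png

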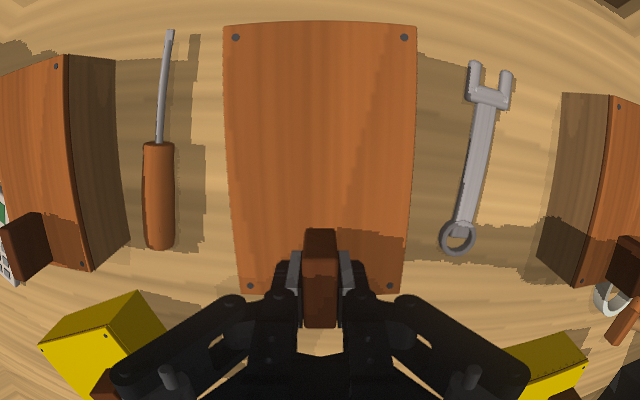

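servo_tool:
  moves:
    - [-0.04, 0, -0.1, 0, 1]
    - [0, 0, -0.3, 0.007, 1]
    - [0, 0, -0.5, 0.007, 1]
    - [0, 0, -0.5, 0.007, 1]
    - [0, 0, -0.5, 0.008, 1]
    - [0, 0, -0.5, 0.008, 1]
    - [0, 0, -0.5, 0, 1]
    - [0, 0, -0.5, 0, 1]
    - [0, 0, -0.5, 0, 1]
    - [0, 0, -0.3, 0, 1]
  grip_force: 40

```text
clock: 18.2
tcp_pos: [0.4826, 0.0039, 0.0684]
orientation: [-0.019, -0.704, -0.019, 0.709]
wrist_force: [-13.6, -0.7, 14.2]
finger_gap: 0.0157
```

```bash
python3 go.py .5406 .0061 .0687 .054
```

```text
t 18.2 tcp [0.4826 0.0039 0.0684] shift now cm [-0.08  0.09 -5.8 ]
turn -0.0001 j6 2.9295963204837103 shift after turn [-0.08  0.09 -5.8 ]
R [[-0.007, 0.054, -0.999], [0.0, -0.999, -0.054], [-1.0, -0.001, 0.007]] F [-13.65  -0.68  14.24] gap 0.0157
```

servo_tool:
  moves:
    - [-0.03, 0, 0, 0, 1]
    - [-0.03, 0, 0, 0, 1]
    - [-0.02, 0, 0, 0, 1]
    - [0, 0, 0, 0, 1]
    - [0, 0, 0, 0, 1]
    - [0, 0, 0, 0, 1]
    - [0, 0, 0, 0, 1]
    - [0, 0, 0, 0, 1]
    - [0, 0, 0, 0, 1]
    - [0, 0, 0, 0, 1]

```text
clock: 19.45
tcp_pos: [0.4838, 0.0039, 0.0683]
orientation: [-0.019, -0.705, -0.019, 0.709]
wrist_force: [-6.9, 0.2, 2.2]
finger_gap: 0.0151
```

```bash
python3 go.py .5406 .0061 .0687 .054; python3 wr.py w5
python3 - <<'E'
from h import *
p=optics.read_camera("scene"); 
cv2.imwrite("pics/s5.png",cv2.resize(p["pixels"][160:260,250:380],None,fx=6,fy=6,interpolation=cv2.INTER_CUBIC))
E
```

```text
t 19.45 tcp [0.4838 0.0039 0.0683] shift now cm [-0.06  0.09 -5.68]
turn -0.0001 j6 2.9295691153080115 shift after turn [-0.06  0.09 -5.68]
R [[-0.005, 0.054, -0.999], [0.001, -0.999, -0.054], [-1.0, -0.001, 0.005]] F [-6.85  0.18  2.16] gap 0.0151
handle 0.65 [618.9 293.7] [ 0.4552 -0.2481  0.078 ]
foot 0.96 [590.6 134. ] [ 0.5747 -0.2368 -0.    ]
```

View pics/w5.png

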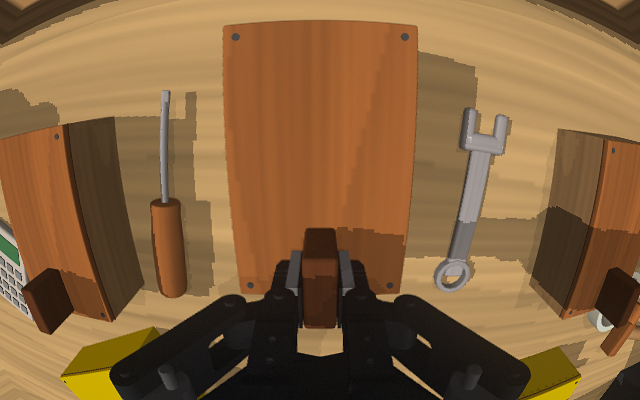

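View pics/s5.png

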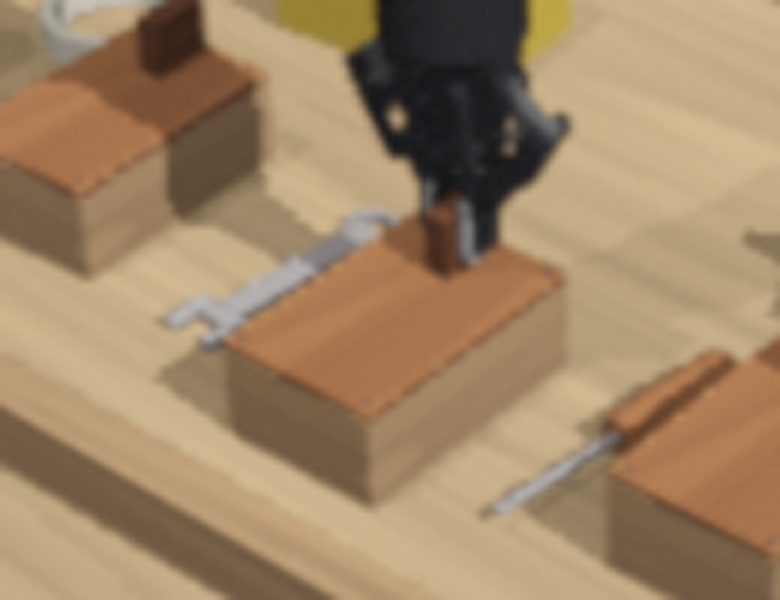

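servo_tool:
  moves:
    - [0, 0, -0.2, 0, 1]
    - [0, 0, -0.4, 0, 1]
    - [-0.01, 0, -0.4, 0, 1]
    - [-0.01, 0, -0.4, 0, 1]
    - [-0.01, 0, -0.4, 0, 1]
    - [-0.01, 0, -0.4, 0, 1]
    - [-0.01, 0, -0.4, 0, 1]
    - [0, 0, -0.4, 0, 1]
    - [0, 0, -0.4, 0, 1]
    - [0, 0, -0.2, 0, 1]

```text
clock: 20.95
tcp_pos: [0.5228, 0.0053, 0.0696]
orientation: [-0.019, -0.707, -0.019, 0.707]
wrist_force: [0.2, -0.5, -8.1]
finger_gap: 0.0151
```

```bash
python3 go.py .5406 .0061 .0687 .054; python3 wr.py w6
python3 - <<'E'
from h import *
p=optics.read_camera("top"); s=env.get_state(); print(s["tcp_pos"],s["wrist_force"])
cv2.imwrite("pics/t6.png",cv2.resize(p["pixels"][120:230,270:400],None,fx=6,fy=5,interpolation=cv2.INTER_CUBIC))
E
```

```text
t 20.95 tcp [0.5228 0.0053 0.0696] shift now cm [ 0.09  0.01 -1.78]
turn -0.0002 j6 2.9441914117264303 shift after turn [ 0.09  0.01 -1.78]
R [[-0.0, 0.054, -0.999], [0.0, -0.999, -0.054], [-1.0, -0.0, 0.0]] F [ 0.18 -0.52 -8.12] gap 0.0151
handle 0.55 [600.1 333.4] [ 0.4499 -0.2518  0.078 ]
handle 0.43 [ 22.6 291.8] [0.4691 0.2514 0.078 ]
foot 0.79 [583.2 172.9] [ 0.5769 -0.2366  0.    ]
foot 0.43 [389.5   6.9] [ 0.6777 -0.0337  0.    ]
[0.52224068 0.00528133 0.06988353] [-0.22565343 -0.08295204 -7.49415488]
```

View pics/w6.png

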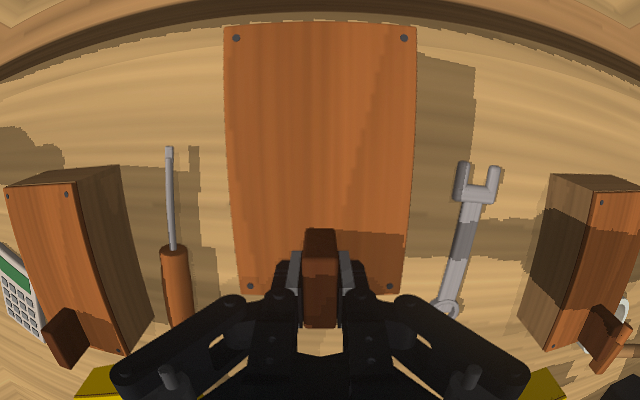

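View pics/t6.png

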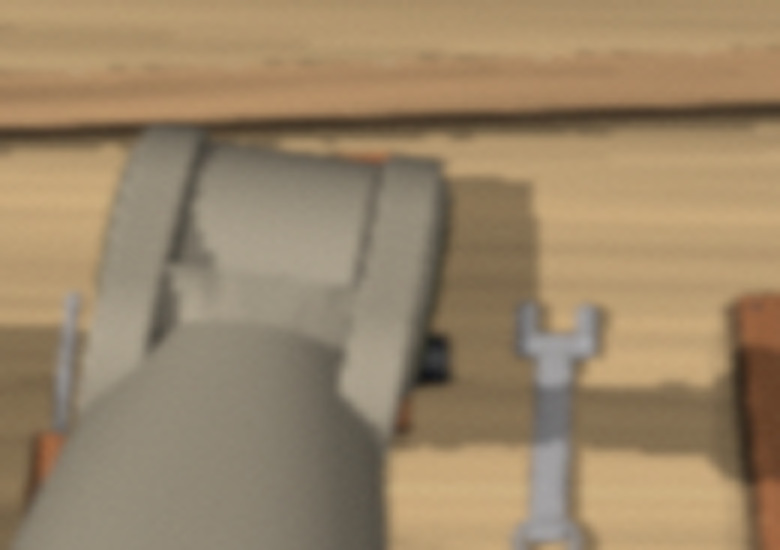

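servo_tool:
  moves:
    - [0.05, 0, 0, 0, 1]
    - [0.04, 0, -0.1, 0, 1]
    - [0, 0, -0.2, 0, 1]
    - [0, 0, -0.2, 0, 1]
    - [0, 0, -0.2, 0, 1]
    - [0, 0, -0.2, 0, 1]
    - [0, 0, -0.2, 0, 1]
    - [0, 0, -0.1, 0, 1]
    - [0, 0, 0, 0, 1]
    - [0, 0, 0, 0, 1]

```text
clock: 22.45
tcp_pos: [0.5345, 0.0059, 0.0691]
orientation: [0.019, 0.707, 0.019, -0.707]
wrist_force: [0.6, -1.0, -8.1]
finger_gap: 0.0151
```

```bash
python3 go.py .5406 .0061 .0687 .054; python3 wr.py w7
python3 - <<'E'
from h import *
p=optics.read_camera("scene"); s=env.get_state(); print(s["tcp_pos"],s["wrist_force"])
cv2.imwrite("pics/s7.png",cv2.resize(p["pixels"][170:270,230:360],None,fx=6,fy=6,interpolation=cv2.INTER_CUBIC))
E
```

```text
t 22.45 tcp [0.5345 0.0059 0.0691] shift now cm [ 0.04  0.01 -0.61]
turn -0.0002 j6 2.9485727190555497 shift after turn [ 0.04  0.01 -0.61]
R [[0.0, 0.054, -0.999], [-0.0, -0.999, -0.054], [-1.0, 0.0, -0.0]] F [ 0.56 -0.98 -8.06] gap 0.0151
handle 0.62 [596. 341.] [ 0.4531 -0.2504  0.078 ]
handle 0.31 [176.9 250.8] [0.5415 0.0816 0.078 ]
handle 0.23 [565.8 256.9] [ 0.5441 -0.1502  0.078 ]
foot 0.59 [582.2 183.8] [ 0.5783 -0.2374  0.    ]
[0.53440799 0.00586184 0.06910134] [ 0.38244631 -0.45583034 -8.31045967]
```

View pics/w7.png

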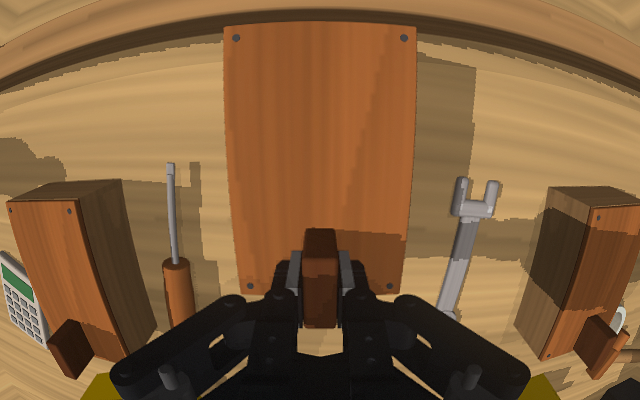

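View pics/s7.png

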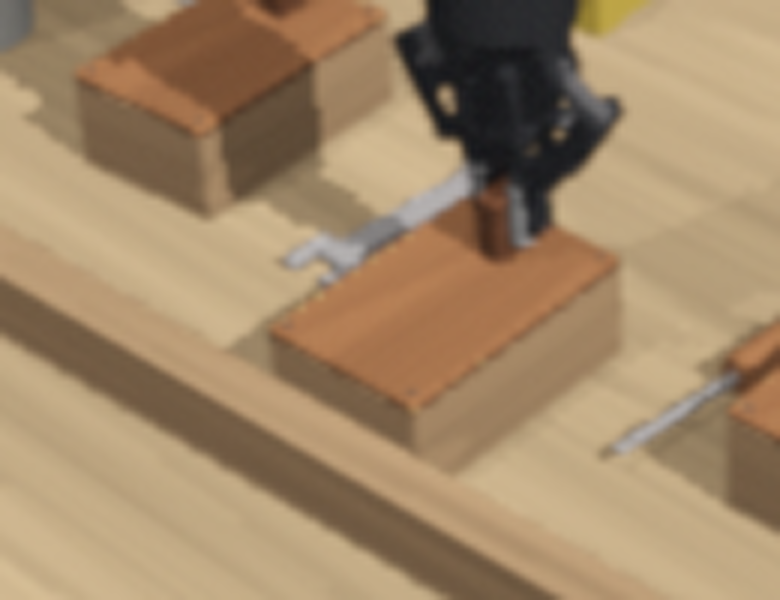

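Fx is near zero and Fz about −8 N, so the stiffer grip is carrying nearly all the weight. I'll set it down now by loosening the grip to 20 N and lowering 1 mm.

servo_tool:
  moves:
    - [0.03, 0, 0, 0, 1]
    - [0.03, 0, 0, 0, 1]
    - [0.02, 0, 0, 0, 1]
    - [0.02, 0, 0, 0, 1]
    - [0, 0, 0, 0, 1]
    - [0, 0, 0, 0, 1]
    - [0, 0, 0, 0, 1]
    - [0, 0, 0, 0, 1]
    - [0, 0, 0, 0, 1]
    - [0, 0, 0, 0, 1]
  grip_force: 20

```text
clock: 23.95
tcp_pos: [0.5342, 0.0059, 0.0684]
orientation: [-0.019, -0.707, -0.019, 0.707]
wrist_force: [-4.6, 0.2, 1.1]
finger_gap: 0.0152
```

```bash
python3 feel.py
```

```text
[-5.00368873 -0.47006494  0.44936904] [0.46269824 0.34827846 0.49378837] [0.53414528 0.0058392  0.06838516] 0.015339819206775305
```

servo_tool:
  moves:
    - [0, 0, -0.06, 0, 1]
    - [0, 0, -0.06, 0, 1]
    - [0, 0, -0.06, 0, 1]
    - [0, 0, -0.06, 0, 1]
    - [0, 0, -0.06, 0, 1]
    - [0, 0, 0, 0, 1]
    - [0, 0, 0, 0, 1]
    - [0, 0, 0, 0, 1]
    - [0, 0, 0, 0, 1]
    - [0, 0, 0, 0, 1]

```text
clock: 25.6
tcp_pos: [0.5372, 0.0061, 0.0684]
orientation: [-0.019, -0.707, -0.019, 0.707]
wrist_force: [-6.0, -0.9, -0.0]
finger_gap: 0.0155
```

```bash
python3 feel.py
cat > al.py <<'E'
import sys
sys.argv=["x",sys.argv[1]]
from wr import *
g=cv2.GaussianBlur(cv2.cvtColor(W["pixels"],cv2.COLOR_BGR2GRAY).astype(float),(0,0),1)
P=[]
# predicted fence-lower-edge from model; search along each column for strongest dark->light edge
for u in list(range(60,215,5))+list(range(430,585,5)):
    d=np.gradient(g[:130,u]); r=d.argmax(); P.append(wback((u,r),0))
P=np.array(P); 
A=np.polyfit(P[:,1],P[:,0],1)
for _ in range(5):
    k=np.abs(P[:,0]-np.polyval(A,P[:,1]))<.006; A=np.polyfit(P[k,1],P[k,0],1) if k.sum()>8 else A
print("fence base yaw",-np.arctan(A[0]),"x at y=0",A[1],k.sum(),len(k))
V=cv2.resize(W["pixels"][0:60,190:450],None,fx=3,fy=6,interpolation=cv2.INTER_CUBIC); cv2.imwrite(f"pics/{sys.argv[1]}c.png",V)
E
python3 al.py w8
```

```text
[-5.11884459 -0.13734239  0.35186873] [0.48519858 0.57236859 0.48717099] [0.53725544 0.00605401 0.0683942 ] 0.015587244507855123
handle 0.69 [592.9 347.1] [ 0.449 -0.25   0.078]
foot 0.9 [583.4 187.7] [ 0.5776 -0.2397  0.    ]
fence base yaw 0.05816617966352497 x at y=0 0.6652335508813015 62 62
```

View pics/w8c.png

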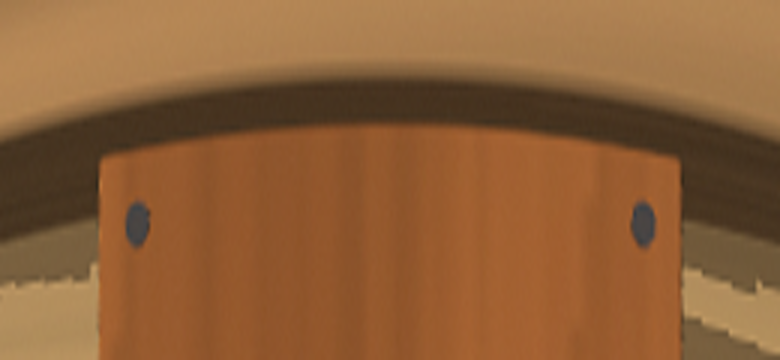

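servo_tool:
  moves:
    - [0, 0, -0.04, 0, 1]
    - [0, 0, -0.04, 0, 1]
    - [0, 0, -0.04, 0, 1]
    - [0, 0, -0.04, 0, 1]
    - [0, 0, -0.04, 0, 1]
    - [0, 0, 0, 0, 1]
    - [0, 0, 0, 0, 1]
    - [0, 0, 0, 0, 1]
    - [0, 0, 0, 0, 1]
    - [0, 0, 0, 0, 1]

```text
clock: 27.45
tcp_pos: [0.5392, 0.0061, 0.0684]
orientation: [-0.019, -0.707, -0.019, 0.707]
wrist_force: [-5.2, -0.4, 1.6]
finger_gap: 0.0151
```

```bash
python3 feel.py
```

```text
[-5.19042305 -0.01974942  0.32994596] [0.37509953 0.51218124 0.28697647] [0.53917373 0.00614824 0.06838027] 0.015341402522686528
```

servo_tool:
  moves:
    - [0, 0, -0.03, 0, 1]
    - [0, 0, -0.03, 0, 1]
    - [0, 0, -0.03, 0, 1]
    - [0, 0, -0.03, 0, 1]
    - [0, 0, -0.03, 0, 1]
    - [0, 0, 0, 0, 1]
    - [0, 0, 0, 0, 1]
    - [0, 0, 0, 0, 1]
    - [0, 0, 0, 0, 1]
    - [0, 0, 0, 0, 1]

```text
clock: 29.1
tcp_pos: [0.5406, 0.0062, 0.0684]
orientation: [-0.019, -0.707, -0.019, 0.707]
wrist_force: [-5.1, -0.2, 0.7]
finger_gap: 0.0153
```

```bash
python3 feel.py
```

```text
[-5.55858706 -0.29894226  0.52089725] [0.23994278 0.53833735 0.43634472] [0.54063762 0.00623697 0.06837834] 0.01533539621815403
```

servo_tool:
  moves:
    - [0, 0, -0.03, 0, 1]
    - [0, 0, -0.03, 0, 1]
    - [0, 0, -0.03, 0, 1]
    - [0, 0, -0.03, 0, 1]
    - [0, 0, 0, 0, 1]
    - [0, 0, 0, 0, 1]
    - [0, 0, 0, 0, 1]
    - [0, 0, 0, 0, 1]
    - [0, 0, 0, 0, 1]
    - [0, 0, 0, 0, 1]

```text
clock: 30.75
tcp_pos: [0.5418, 0.0063, 0.0684]
orientation: [-0.019, -0.707, -0.019, 0.707]
wrist_force: [-5.4, 0.7, 0.3]
finger_gap: 0.0153
```

```bash
python3 feel.py; python3 al.py w9
```

```text
[-4.97525015 -0.32472822  0.38727572] [0.37988141 0.54802215 0.39654874] [0.54183269 0.00629661 0.06839493] 0.015595447559685111
handle 0.97 [589.9 349.4] [ 0.4516 -0.2464  0.078 ]
handle 0.51 [393.   31.6] [ 0.6578 -0.0183  0.078 ]
handle 0.34 [564.8 265.5] [ 0.5455 -0.1512  0.078 ]
foot 0.85 [581.5 193.2] [ 0.5767 -0.2385  0.    ]
foot 0.65 [391.6  31.3] [ 0.6783 -0.0345  0.    ]
fence base yaw 0.06080475636211944 x at y=0 0.6651432690027994 59 62
```

View pics/w9c.png

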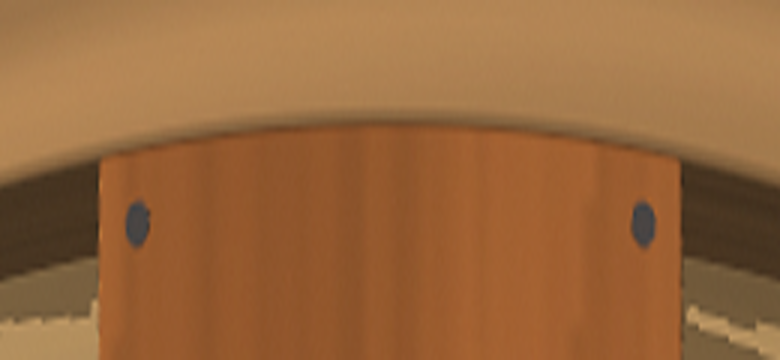

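servo_tool:
  moves:
    - [0, 0, -0.03, 0, 1]
    - [0, 0, -0.03, 0, 1]
    - [0, 0, -0.03, 0, 1]
    - [0, 0, -0.03, 0, 1]
    - [0, 0, 0, 0, 1]
    - [0, 0, 0, 0, 1]
    - [0, 0, 0, 0, 1]
    - [0, 0, 0, 0, 1]
    - [0, 0, 0, 0, 1]
    - [0, 0, 0, 0, 1]

```text
clock: 32.6
tcp_pos: [0.5431, 0.0063, 0.0684]
orientation: [-0.019, -0.707, -0.019, 0.707]
wrist_force: [-6.6, -0.1, 1.3]
finger_gap: 0.0152
```

```bash
python3 feel.py
```

```text
[-5.19116195 -0.10751569  0.57386652] [0.47944882 0.63589239 0.54962906] [0.54307014 0.00637997 0.06839585] 0.015222033867272134
```

servo_tool:
  moves:
    - [0, 0, -0.03, 0, 1]
    - [0, 0, -0.03, 0, 1]
    - [0, 0, -0.03, 0, 1]
    - [0, 0, -0.03, 0, 1]
    - [0, 0, 0, 0, 1]
    - [0, 0, 0, 0, 1]
    - [0, 0, 0, 0, 1]
    - [0, 0, 0, 0, 1]
    - [0, 0, 0, 0, 1]
    - [0, 0, 0, 0, 1]

```text
clock: 34.25
tcp_pos: [0.5443, 0.0064, 0.0684]
orientation: [-0.019, -0.707, -0.019, 0.707]
wrist_force: [-5.3, -0.1, 0.7]
finger_gap: 0.0153
```

```bash
python3 feel.py; python3 al.py w10
```

```text
[-5.43894666 -0.60807092  0.89049754] [0.45608685 0.45621264 0.442919  ] [0.5442456  0.00641479 0.06841119] 0.014965835872677096
handle 0.81 [592.6 349.5] [ 0.4524 -0.2519  0.078 ]
foot 0.58 [579.4 195.9] [ 0.5763 -0.236   0.    ]
foot 0.48 [389.7  36.5] [ 0.6767 -0.0333  0.    ]
fence base yaw 0.058930708261479524 x at y=0 0.6656673096639072 62 62
```

View pics/w10c.png

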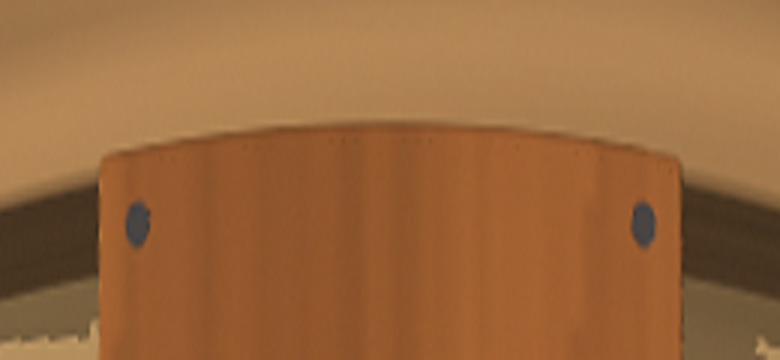

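servo_tool:
  moves:
    - [0, 0, -0.03, 0, 1]
    - [0, 0, -0.03, 0, 1]
    - [0, 0, -0.03, 0, 1]
    - [0, 0, -0.03, 0, 1]
    - [0, 0, 0, 0, 1]
    - [0, 0, 0, 0, 1]
    - [0, 0, 0, 0, 1]
    - [0, 0, 0, 0, 1]
    - [0, 0, 0, 0, 1]
    - [0, 0, 0, 0, 1]

```text
clock: 36.1
tcp_pos: [0.5455, 0.0065, 0.0684]
orientation: [-0.019, -0.707, -0.019, 0.707]
wrist_force: [-4.6, 0.0, 0.5]
finger_gap: 0.0155
```

```bash
python3 feel.py
python3 - <<'E'
import sys; sys.argv=["x","w11"]
from wr import *
for uv in [(225,26),(320,20.5),(416,26)]: print(wback(uv,.06))
p=optics.read_camera("scene")
cv2.imwrite("pics/s11.png",cv2.resize(p["pixels"][180:270,230:350],None,fx=6,fy=6,interpolation=cv2.INTER_CUBIC))
E
```

```text
[-5.38374919 -0.24858373  0.67981415] [0.59431416 0.51402928 0.57665291] [0.5454576  0.00649571 0.06840208] 0.015241317112468665
foot 0.88 [580.9 193.4] [ 0.58   -0.2374  0.    ]
[0.66589458 0.05996032 0.06      ]
[0.66841358 0.01343149 0.06      ]
[ 0.67093608 -0.03363705  0.06      ]
```

View pics/s11.png

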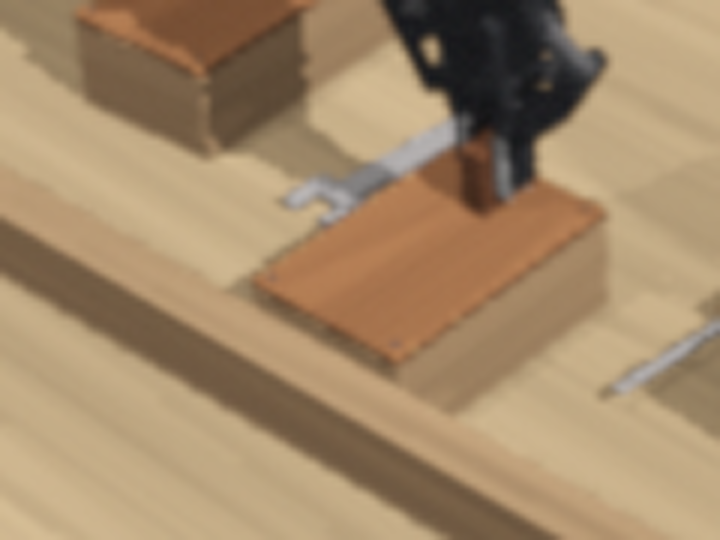

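servo_tool:
  moves:
    - [0, 0, -0.03, 0, 1]
    - [0, 0, -0.03, 0, 1]
    - [0, 0, -0.03, 0, 1]
    - [0, 0, -0.03, 0, 1]
    - [0, 0, -0.03, 0, 1]
    - [0, 0, 0, 0, 1]
    - [0, 0, 0, 0, 1]
    - [0, 0, 0, 0, 1]
    - [0, 0, 0, 0, 1]
    - [0, 0, 0, 0, 1]

```text
clock: 38.0
tcp_pos: [0.5456, 0.0065, 0.0684]
orientation: [-0.019, -0.706, -0.019, 0.708]
wrist_force: [-9.7, -2.1, 3.8]
finger_gap: 0.0154
```

```bash
python3 go.py .54 0 .068 .054
```

```text
t 38.0 tcp [0.5456 0.0065 0.0684] shift now cm [0.04 0.62 0.59]
turn -0.0003 j6 2.953097829905004 shift after turn [0.04 0.62 0.59]
R [[-0.003, 0.054, -0.999], [-0.0, -0.999, -0.054], [-1.0, 0.0, 0.003]] F [-9.71 -2.07  3.81] gap 0.0154
```

Run:
```python
from h import *
T=[];F=[]
for i in range(6):
    p=optics.read_camera("wrist" if i==5 else "scene"); s=env.get_state(); T.append(s["ft_torque"]);F.append(s["wrist_force"])
print(np.mean(T,0),np.std(T,0),np.mean(F,0),s["tcp_pos"])
cv2.imwrite("pics/w12c.png",cv2.resize(p["pixels"][0:60,190:450],None,fx=3,fy=6,interpolation=cv2.INTER_CUBIC))
```

```text
[-1.19079802e-01  1.62664067e+00  1.13100611e-03] [0.03296376 0.02379813 0.02948261] [-9.60925598 -1.08904845  3.85026266] [0.54559059 0.00649521 0.06838499]
```

View pics/w12c.png

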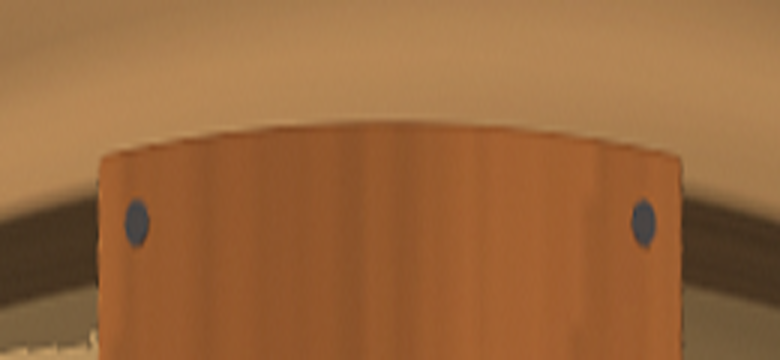

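Contact: the tool stopped, the push is about 5 N above sliding friction, and the yaw moment is about 0, so the face is flat. I'll relax the push and release.

servo_tool:
  moves:
    - [0, 0, 0.05, 0, 1]
    - [0, 0, 0.05, 0, 1]
    - [0, 0, 0.05, 0, 1]
    - [0, 0, 0.03, 0, 1]
    - [0, 0, 0, 0, 1]
    - [0, 0, 0, 0, -0.2]
    - [0, 0, 0, 0, -0.2]
    - [0, 0, 0, 0, -0.2]
    - [0, 0, 0, 0, -0.2]
    - [0, 0, 0, 0, -0.2]

```text
clock: 39.55
tcp_pos: [0.5455, 0.0065, 0.0681]
orientation: [0.019, 0.707, 0.019, -0.707]
wrist_force: [-0.4, -0.4, -0.8]
finger_gap: 0.0512
```

servo_tool:
  moves:
    - [0, 0, 0, 0, -0.2]
    - [-0.5, 0, 0, 0, -0.2]
    - [-1.5, 0, 0, 0, -0.2]
    - [-2.5, 0, 0, 0, -0.2]
    - [-3, 0, 0, 0, -0.2]
    - [-3, 0, 0, 0, -0.2]
    - [-3, 0, 0, 0, -0.2]
    - [-2, 0, 2, 0, -0.2]
    - [0, 0, 4, 0, -0.2]
    - [0, 0, 3, 0, -0.2]

```text
clock: 40.8
tcp_pos: [0.4546, 0.0016, 0.2246]
orientation: [0.019, 0.707, 0.019, -0.706]
wrist_force: [-0.9, -0.3, 0.3]
finger_gap: 0.0514
```

```bash
python3 wr.py w13
python3 - <<'E'
from h import *
p=optics.read_camera("scene"); s=env.get_state(); print(s["clock"],s["tcp_pos"],s["finger_gap"])
cv2.imwrite("pics/s13.png",cv2.resize(p["pixels"][140:280,220:440],None,fx=3.6,fy=3.6,interpolation=cv2.INTER_CUBIC))
E
```

```text
handle 0.85 [531.2 206.2] [ 0.4502 -0.247   0.078 ]
handle 0.83 [512.1 326.8] [ 0.2676 -0.2864  0.078 ]
handle 0.7 [181.7 302.3] [0.3022 0.1657 0.078 ]
foot 0.84 [420.9 309.9] [ 0.2503 -0.1648  0.    ]
41.05 [0.45640093 0.00152078 0.22415936] 0.05147873148211121
```

View pics/w13.png

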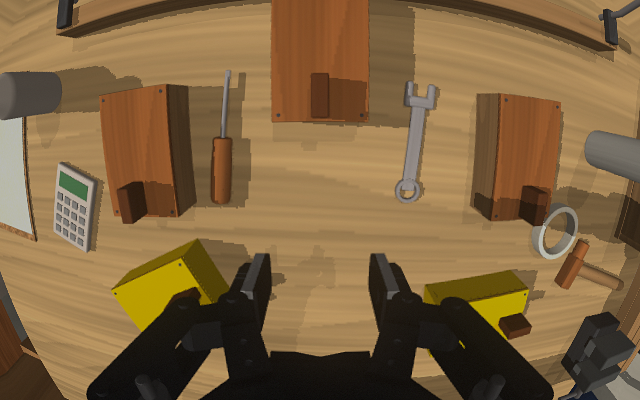

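View pics/s13.png

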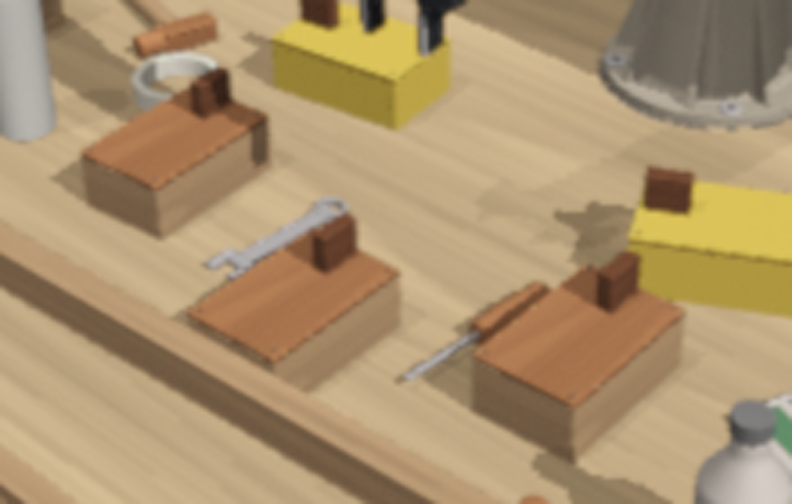

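Run:
```python
from h import *
p=optics.read_camera("top")
cv2.imwrite("pics/t14.png",cv2.resize(p["pixels"][125:225,280:380],None,fx=6,fy=6,interpolation=cv2.INTER_CUBIC))
```

```text
(no output)
```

View pics/t14.png

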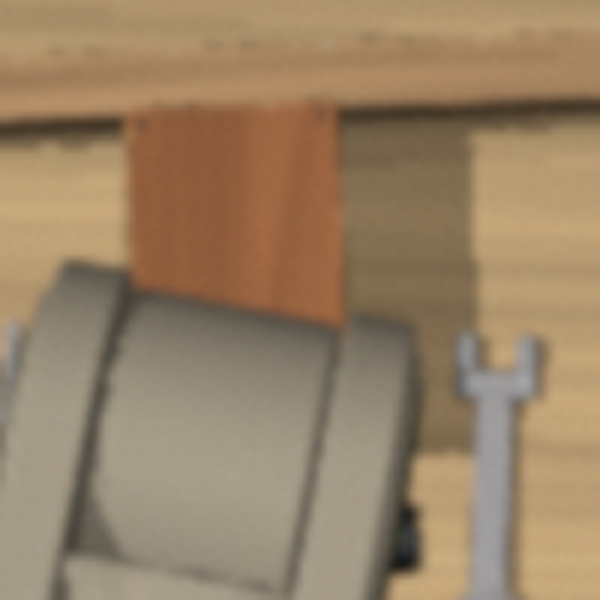

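```bash
python3 -c "
from h import *
print(order.hand_in())"
```

```text
the job is handed in; nothing more can be done
None
```

The full box, box_2 (the middle one), now sits flat against the stop fence and is released. I handed the job in at about 41 s. One thing may count against it: box_2 may have been carried just clear of the bench for a short stretch of the slide.

- **Feeling the weight:** I lifted the handle ends of box_3 (about 2.4 N) and box_2 (about 7.7 N) by roughly 1 cm. In the pictures box_2's far end stayed on the bench; I did not check box_3's as closely. I did not lift box_1, because box_2 was clearly the heavy one and only one is full.
- **Sliding:** I slid box_2 about 10 cm back and turned it about 0.04 rad to match the fence. I pushed gently until it stopped, at about 9.7 N on the wrist, of which roughly 5 N was on the fence. The turning moment was near zero, so I judged the contact flat.
- **Last checks:** The top view shows the lid's far edge against the fence and parallel to it, within about 0.003 rad. The wrist and scene views show the empty boxes, spanner and driver where they were, with the gripper clear.
- **What went less well:**
  - Early in the slide I pressed down too hard, with about 14 N up and 14 N back on the wrist.
  - After I corrected that, a later stretch of up to about 5 cm showed almost no drag and about 8 N of lift. The grip was carrying most or all of the weight, with the handle only about 1 mm above its resting height, so the box may have been just off the bench. I set it down before the final approach.
  - The fence stood about 4 mm further back than the cameras suggested, so I found it by touch.

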